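Fit the tone bars of a four-note chime in order of length

ROBOT

A 7-joint arm with a two-finger parallel gripper is mounted at the origin on a cart in front of the work surface, level with it; the furniture and walls round the work are solid. World frame = base frame: x ahead of the robot, y to its left, z up, the work surface at z = 0. Lengths are in m, angles in degrees, forces in N, time in s.
With the tool pointing down it reaches from about 0.4 to 0.925 m from the base axis. Payload 5.6 kg.
Tool frame: the origin (TCP) lies midway between the tips of the shut fingers; the grasp point (between the pads) lies grasp_offset behind it (grasp_offset is the distance from the TCP to the grasp point, in m); z points along the fingers, y is the line along which they close (so a half turn about z gives the same grasp; the last joint's range is limited). The gripper opens to 85 mm and grips with 20 to 120 N. Pads are 22 mm wide; open, the fingers measure 114 mm over their backs; the gripper's body (76 mm by 85 mm) begins 54 mm behind the grasp point. The pads swing forward as they close: fully open they stand 13 mm farther back than shut.
Start: joints at [70.13, 26.786, -0.665, 91.828, 0.344, 61.387, -3.226], TCP at [0.194, -0.62, 0.231] pointing down, gripper open.
Joint ranges: [-144.91, 144.91], [-17.63, 115.5], [-89.93, 88.59], [15.96, 139.68], [-74.01, 254.01], [8.47, 105.57], [-167.45, 167.45]. Speed limits (degrees/s): [147.25, 147.25, 180, 180, 180, 180, 180].

INTERFACE

Orientations are given as [roll, pitch, yaw] about the fixed x, y, z axes, in that order (R = Rz(yaw) Ry(pitch) Rx(roll)).
In Python, from bench import read_state, get_image, camera_params, job_done, look_for, masks_of, grasp_offset gives the robot as it stands.
- The arm moves only by the tool move_arm, never from a script. Its argument "rows" is a list of rows, each a list of 6 numbers: the shift along the world's x, y, z in m, then the turn, a rotation vector about the world's x, y, z in rad. A call has 1 to 10 rows; each row shifts and turns the commanded pose from where the row before left it; what a row does not reach is not made up. A row lasts 1/10 s, in which the tool goes at most 50 mm and 8.59 degrees, less where a joint would pass 70% of its speed; a pose out of reach is approached as far as the arm can. A call is refused whole if a number of a shift passes 0.05 or a number of a turn 0.15, either way. A call with a gripper value outside its range is refused whole. "claw" is the finger opening in m, from 0 to 0.0854, set as the call begins (left out, the last holds). The fingers move at their own pace and stop on an object; the grip force is fixed at half the most. Time passes only in rows, so rows that do not move let the fingers close. It gives the time, the measured TCP pose, the force, the opening and the grip force at its end, in the units of the state.
- read_state(): the state, without advancing time (a new reading comes with each control period).
- get_image(name): name is "scene" or "top" or "wrist"; returns the picture (480x640x3 uint8, red, green, blue); there is no depth.
- camera_params(name): a dict with "intrinsics" (3x3 intrinsics, pixels), "R" (3x3) and "t" (3): a world point X has camera coordinates R X + t; the wrist camera has in their place "mount" (4x4, takes a point from camera to tool coordinates, whose origin is the TCP and whose axes are the flange's). Camera axes: x right, y down, z forward; pixel columns grow to the right and rows downward; lengths in m; the calibration is good to about 2 mm. A picture is of the moment at which its call begins: read the wrist's pose just before it. camera_params takes no time and is no camera call.
- job_done(): hands the job in; it is judged then, once.
Trained networks look in the newest picture that a camera, given by its name, has taken for a name from the list of things; names that differ only in an ending like _2 or _b are one class to them, and where a whole thing is asked for, a point or a joint stands for the part that bears it (a point fixed in the world has none). Each returns a list of dicts, best first, with "confidence" (0 to 1); they miss things now and then, are a little off and sometimes report something else, mostly with a low value. They report only what shows in the picture. A call takes as long as a camera call.
- look_for(camera, label): "position" ([x, y, z] in m, in world coordinates, good to about 4 mm: the middle of the surface that is visible of it).
- masks_of(camera, label): "mask" (480x640 bool, what is visible of it).
The state is a dict: "time": time; "joints": joint angles; "qd": joint speeds; "tau": joint torques, N m; "position": TCP position; "tcp_rot": TCP orientation; "wrist_force": force on the tool from outside, world axes, zero at the start; "moment": the same for the moment, N m; "opening": opening from 0.0 (shut) to 1.0 (fully open); "gripper_force": force on a finger pad.
Only numpy, scipy, OpenCV 4.12 (cv2) and the standard library are available. Lean on these libraries where they do the work, as an engineer would, in place of code of your own. Each camera call takes 0.05 s, during which the arm holds its last target. There are 200 camera calls.

TASK

Fit the four loose wooden tone bars into the chime case in order of length, the longest at the case's wide end and the shortest at the narrow end. Lay each one across both felt rails, flat between its own pairs of rubber posts and between the side walls, then let go of it; do not drop them, and leave the tin, the brush and the marking gauge where they are.

Things in the scene. Friction and masses are not known exactly. Their poses are not given: they have to be found in the camera images.
- bar_longest: The longest of four loose dark wooden bars: 212 mm long (own y), 30 wide (own x), 20 thick, 114 g or so. Origin: centre of its underside, z up. Flat sides; underside hollowed 9 mm over the middle 45 %. Either way round is the same. Lies on the bench roughly along world x. Its place in the case: middle at own x = -93, y = 0 of the case, 8 mm or more of play at each end.
- bar_second: The second longest of four loose dark wooden bars: 190 mm long (own y), 30 wide (own x), 20 thick, 103 g or so. Origin: centre of its underside, z up. Flat sides; underside hollowed 9 mm over the middle 45 %. Either way round is the same. Lies on the bench roughly along world x. Its place in the case: middle at own x = -31, y = 0 of the case, 8 mm or more of play at each end.
- bar_third: The third longest of four loose dark wooden bars: 168 mm long (own y), 30 wide (own x), 20 thick, 91 g or so. Origin: centre of its underside, z up. Flat sides; underside hollowed 9 mm over the middle 45 %. Either way round is the same. Lies on the bench roughly along world x. Its place in the case: middle at own x = +31, y = 0 of the case, 8 mm or more of play at each end.
- bar_shortest: The shortest of four loose dark wooden bars: 146 mm long (own y), 30 wide (own x), 20 thick, 79 g or so. Origin: centre of its underside, z up. Flat sides; underside hollowed 9 mm over the middle 45 %. Either way round is the same. Lies on the bench roughly along world x. Its place in the case: middle at own x = +93, y = 0 of the case, 8 mm or more of play at each end.
- chime_case: Pale tapered open case, 280 mm long, fixed, any yaw. Origin: centre of underside; own x runs along the row from WIDE to NARROW end; bars lie along own y. Tops above bench, mm: felt of the two long rails 45 (underside of a seated bar), side walls 58, end boards 40, rubber posts 60. Posts 13 thick at x = -124, -62, 0, 62, 124 leave a bar 9 of play each side; 32 between bars: open fingers to just 46.
- wax_tin: Bystander: round dark blue tin, 69 mm across, 32 mm high, on the bench beyond the bars; origin at the centre of its underside. Leave it where it is.
- bench_brush: Bystander: small dark bench brush with black bristles, 46 x 113 x 59 mm, long along its own y; origin under its centre. Leave it where it is.
- marking_gauge: Bystander: wooden marking gauge, 58 x 190 x 68 mm, on the bench to the right of the case; origin under its centre. Leave it where it is.

How it is judged (in metres and radians):
At the end, for the whole second after the job is handed in: Each bar rests released in its own place, longest at the wide end: within 11 mm of its centre along the row, 12 mm across it, 4 mm in height, tilted under 0.06 and turned under 0.25 rad; tin, brush and gauge moved under 30 mm; no bar dropped from over 20 mm (x of bar_longest in the frame of chime_case between -0.104 and -0.082 m and y of bar_longest in the frame of chime_case between -0.012 and 0.012 m and z of bar_longest in the frame of chime_case between 0.041 and 0.049 m and angle between each of bar_longest, bar_second, bar_third, bar_shortest's own z axis and vertical below 0.06 rad and angle between the y axis of each of bar_longest, bar_second, bar_third, bar_shortest and the y axis of chime_case, either way round below 0.25 rad and linear speed of each of bar_longest, bar_second, bar_third, bar_shortest below 0.02 m/s and angular speed of each of bar_longest, bar_second, bar_third, bar_shortest below 0.1 rad/s and contact force between each of bar_longest, bar_second, bar_third, bar_shortest and the fingers below 0.1 N and x of bar_second in the frame of chime_case between -0.042 and -0.02 m and y of bar_second in the frame of chime_case between -0.012 and 0.012 m and z of bar_second in the frame of chime_case between 0.041 and 0.049 m and x of bar_third in the frame of chime_case between 0.02 and 0.042 m and y of bar_third in the frame of chime_case between -0.012 and 0.012 m and z of bar_third in the frame of chime_case between 0.041 and 0.049 m and x of bar_shortest in the frame of chime_case between 0.082 and 0.104 m and y of bar_shortest in the frame of chime_case between -0.012 and 0.012 m and z of bar_shortest in the frame of chime_case between 0.041 and 0.049 m); the robot touches nothing.
It fails at once if the wax tin is pushed more than 30 mm from where it stood (distance of wax_tin from where it was at the start of the episode above 0.03 m).
It fails at once if the bench brush is pushed more than 30 mm from where it stood (distance of bench_brush from where it was at the start of the episode above 0.03 m).
It fails at once if the marking gauge is pushed more than 30 mm from where it stood (distance of marking_gauge from where it was at the start of the episode above 0.03 m).
It fails at once if a bar is dropped: out of the fingers it falls faster than 0.6 m/s (from about 20 mm up) ((contact force between bar_longest and the fingers below 0.3 N and linear speed of bar_longest above 0.6 m/s) or (contact force between bar_second and the fingers below 0.3 N and linear speed of bar_second above 0.6 m/s) or (contact force between bar_third and the fingers below 0.3 N and linear speed of bar_third above 0.6 m/s) or (contact force between bar_shortest and the fingers below 0.3 N and linear speed of bar_shortest above 0.6 m/s)).
It also fails if it takes over 88 s, if anything falls off the work surface, if the arm or the gripper's body presses on something with over 40 N, if the wrist force passes 120 N, or if a joint passes its speed limit or range.

## Working session

There is one attempt and no reset: what is moved stays moved. The work goes in short steps, Python scripts to look and compute and a tool call to move; the robot and the scene stay as the last step left them, time stands still between calls to the robot, and variables do not carry over. Pictures are saved under pics/ and viewed, at most 14 in all, crops included, and the job is handed in when it is done.

Besides the shell and the picture viewer there is one more tool, called after "Request:" as name(argument=value, ...), one argument or row to a line, values as JSON. move_arm: Moves the arm, as the interface text tells. Its arguments: {"type":"object","properties":{"rows":{"type":"array"},"claw":{"type":"number"}},"required":["rows"]}

```bash
mkdir -p pics; python3 - <<'E'
from bench import *
import cv2,numpy as np
s=read_state();print(s, grasp_offset if not callable(grasp_offset) else grasp_offset())
for c in ["top","scene"]:
    im=get_image(c);cv2.imwrite(f"pics/{c}0.png",im[...,::-1])
    p=camera_params(c);print(c,p)
    for l in ["bar_longest","bar_second","bar_third","bar_shortest","chime_case","wax_tin","bench_brush","marking_gauge"]:
        print(l,[(np.round(d["position"],3).tolist(),round(d["confidence"],2)) for d in look_for(c,l)[:4]])
E
```

```text
{'time': 0.0, 'joints': array([70.12756689, 26.83727282, -0.66422652, 91.8828252 ,  0.3434806 ,
       61.38576681, -3.22705123]), 'qd': array([ 0.0428137 ,  0.02249414, -0.11031635,  0.00459551, -0.01252769,
       -0.07089711, -0.00673448]), 'tau': array([ 1.08398287e-04, -5.32387769e+01,  2.16911745e-02, -2.51305872e+01,
        1.14578303e-02,  7.81935698e-03,  1.16097092e-05]), 'position': array([ 0.19422909, -0.61970264,  0.23031015]), 'tcp_rot': array([-1.79896358e+02,  7.21077261e-03,  1.74031210e+01]), 'wrist_force': array([ 0.00683657, -0.05530299, -1.55573415]), 'moment': array([0.03938971, 0.00334032, 0.01301713]), 'gripper_force': 0.0, 'opening': 1.0002752321696067} 0.0187
top {'intrinsics': array([[536.27992851,   0.        , 311.26928422],
       [  0.        , 536.27992851, 241.37390577],
       [  0.        ,   0.        ,   1.        ]]), 'R': array([[-0.0015475 , -0.9996102 , -0.02787569],
       [-0.99037349,  0.00539035, -0.13831596],
       [ 0.1384123 ,  0.0273933 , -0.98999578]]), 't': array([0.05567318, 0.55219733, 1.38182167])}
bar_longest [([0.47, 0.157, 0.
[... 369 characters left out ...]
   , 313.20067551],
       [  0.        , 532.50420567, 243.79717518],
       [  0.        ,   0.        ,   1.        ]]), 'R': array([[-0.60123325, -0.79901712, -0.00949802],
       [-0.42904463,  0.33282352, -0.83973163],
       [ 0.67412111, -0.5007995 , -0.54291858]]), 't': array([0.35668565, 0.23902133, 1.06502561])}
bar_longest [([0.455, 0.166, 0.022], 0.85)]
bar_second [([0.481, 0.332, 0.022], 0.81)]
bar_third [([0.49, 0.444, 0.017], 0.9)]
bar_shortest [([0.499, 0.258, 0.02], 0.85)]
chime_case [([0.509, -0.082, 0.032], 0.82), ([0.393, -0.358, 0.038], 0.5)]
wax_tin [([0.673, 0.236, 0.033], 0.71)]
bench_brush [([0.67, 0.116, 0.052], 0.73)]
marking_gauge [([0.393, -0.357, 0.037], 0.96)]
```

View pics/top0.png

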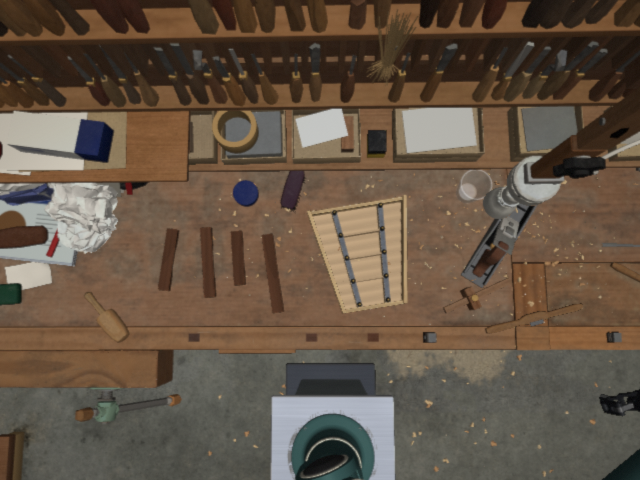

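View pics/scene0.png

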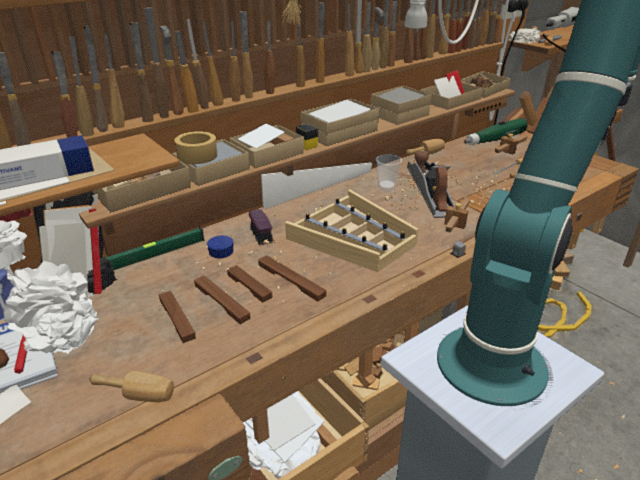

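```bash
cat > h.py <<'E'
from bench import *
import cv2,numpy as np
from scipy.optimize import minimize
L=dict(bar_longest=.212,bar_second=.190,bar_third=.168,bar_shortest=.146)
def cam(c):
    p=camera_params(c)
    if c!="wrist": return p["intrinsics"],np.array(p["R"]),np.array(p["t"])
    from scipy.spatial.transform import Rotation as Ro
    s=read_state();T=np.eye(4);T[:3,:3]=Ro.from_euler("xyz",s["tcp_rot"],degrees=True).as_matrix();T[:3,3]=s["position"]
    M=np.linalg.inv(T@np.array(p["mount"]));return p["intrinsics"],M[:3,:3],M[:3,3]
def proj(C,X):
    K,R,t=C;q=(np.atleast_2d(X)@R.T+t)@K.T;return q[:,:2]/q[:,2:]
def back(C,uv,z):
    K,R,t=C;d=np.c_[np.atleast_2d(uv),np.ones(len(np.atleast_2d(uv)))]@np.linalg.inv(K).T@R
    o=-R.T@t;return o+d*((z-o[2])/d[:,2])[:,None]
def boxpts(p,l,z0=0.,w=.03,h=.02):
    x,y,a=p;c,s=np.cos(a),np.sin(a)   # a = direction of the long axis
    return np.array([[x+c*u-s*v,y+s*u+c*v,z] for u in(-l/2,l/2) for v in(-w/2,w/2) for z in(z0,z0+h)])
def fitbar(cams,masks,l,z0=0.,p0=None):
    S=4
    def cost(p):
        e=0
        for C,m in zip(cams,masks):
            hull=cv2.convexHull(proj(C,boxpts(p,l,z0)).astype(np.float32))[:,0]
            b=np.zeros((480,640),np.uint8);b2=cv2.resize(b,None,fx=S,fy=S)
            cv2.fillConvexPoly(b2,np.round(((hull+.5)*S-.5)*16).astype(np.int32),255,shift=4)
            r=cv2.resize(b2,(640,480),interpolation=cv2.INTER_AREA)/255.
            e+=np.abs(r-m).sum()/m.sum()
        return e
    if p0 is None:
        ys,xs=np.nonzero(masks[0]);P=back(cams[0],np.c_[xs,ys],z0+.02)[:,:2];c=P.mean(0)
        d=np.linalg.svd(P-c,full_matrices=False)[2][0];d*=np.sign(d[0]);p0=[*c,np.arctan2(d[1],d[0])]
    p0=np.array(p0);sx=np.vstack([p0]+[p0+d for d in np.diag([.01,.006,.06])])
    r=minimize(cost,p0,method="Nelder-Mead",options=dict(initial_simplex=sx,xatol=1e-4,fatol=1e-4));return r.x,r.fun
E
python3 - <<'E'
from h import *
for c in["top","scene"]: get_image(c)
for n,l in L.items():
    ms=[masks_of(c,n)[0]["mask"] for c in["top","scene"]]
    C=[cam("top"),cam("scene")]
    for a,b in[(C[:1],ms[:1]),(C[1:],ms[1:]),(C,ms)]:
        r=fitbar(a,b,l);print(n,np.round(r[0],4),round(np.degrees(r[0][2]),1),round(r[1],3))
im=get_image("top")
m=masks_of("top","chime_case")[0]["mask"];cv2.imwrite("pics/cm.png",m*255)
cv2.imwrite("pics/case.png",cv2.resize(im[185:325,295:425],None,fx=4.2,fy=4.2,interpolation=cv2.INTER_CUBIC)[...,::-1])
E
```

```text
bar_longest [0.4717 0.1592 0.151 ] 8.7 0.057
bar_longest [0.4737 0.1579 0.1457] 8.3 0.208
bar_longest [0.4716 0.1589 0.1506] 8.6 0.277
bar_second [0.5019 0.3348 0.0881] 5.0 0.106
bar_second [0.5052 0.3336 0.0838] 4.8 0.114
bar_second [0.5037 0.3344 0.0847] 4.9 0.246
bar_third [ 0.5094  0.4426 -0.12  ] -6.9 0.101
bar_third [ 0.515   0.441  -0.1173] -6.7 0.095
bar_third [ 0.5102  0.4421 -0.1236] -7.1 0.215
bar_shortest [0.5128 0.2533 0.082 ] 4.7 0.083
bar_shortest [0.5153 0.2521 0.0684] 3.9 0.163
bar_shortest [0.5137 0.2529 0.0712] 4.1 0.265[ WARN:0@11.026] global loadsave.cpp:1063 imwrite_ Unsupported depth image for selected encoder is fallbacked to CV_8U.
```

View pics/case.png

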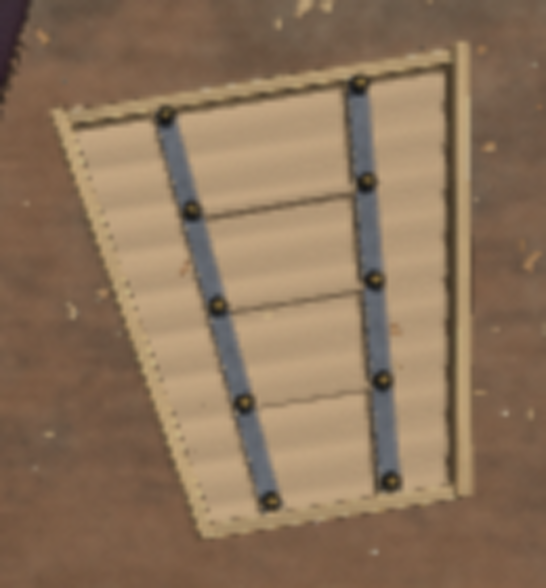

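```bash
python3 - <<'E'
from h import *
from scipy.optimize import least_squares
q=np.array([(166,115),(359,84),(192,210),(367,181),(218,305),(375,280),(245,402),(383,380),(270,500),(392,481)],float)
uv=np.array([295,185])+(q+.5)/4.2-.5
P=back(cam("top"),uv,.06)[:,:2]
X=np.repeat([-.124,-.062,0,.062,.124],2);S=np.tile([-1,1],5)
def model(p):
    x,y,a,A,B=p;Y=S*(A-B*X);c,s=np.cos(a),np.sin(a);return np.c_[x+c*X-s*Y,y+s*X+c*Y]
r=least_squares(lambda p:(model(p)-P).ravel(),[.53,-.09,np.pi,.04,.1])
p=r.x;print(p,np.degrees(p[2]),np.round((model(p)-P)*1e3,1).tolist())
for x in(-.093,-.031,.031,.093):print(np.round([p[0]+np.cos(p[2])*x,p[1]+np.sin(p[2])*x],4))
print("scene proj",np.round(proj(cam("scene"),np.c_[model(p),np.full(10,.06)])).tolist())
im=cv2.imread("pics/scene0.png")
for u in proj(cam("scene"),np.c_[model(p),np.full(10,.06)]): cv2.circle(im,(int(round(u[0]*1)),int(round(u[1]))),1,(0,0,255),-1)
cv2.imwrite("pics/sc.png",cv2.resize(im[180:275,275:430],None,fx=4,fy=4))
E
```

```text
[ 0.51489975 -0.0867653   3.29835926  0.04915518  0.09540615] 188.98206472071732 [[0.8, -0.1], [1.0, 0.1], [0.7, 0.1], [0.3, 0.1], [-0.2, 0.1], [0.1, -0.1], [-0.5, 0.5], [-0.2, -0.2], [-1.0, -0.6], [-0.7, 0.1]]
[ 0.6068 -0.0722]
[ 0.5455 -0.0819]
[ 0.4843 -0.0916]
[ 0.423  -0.1013]
scene proj [[307.0, 213.0], [337.0, 198.0], [326.0, 220.0], [352.0, 206.0], [344.0, 228.0], [368.0, 214.0], [364.0, 236.0], [385.0, 223.0], [385.0, 244.0], [403.0, 232.0]]
```

View pics/sc.png

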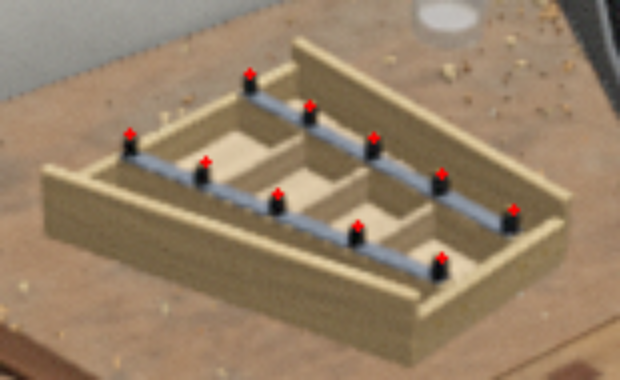

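Request:
move_arm(
  rows=[
    [0.025,0.035,0,0,0,0.149],
    [0.025,0.035,0,0,0,0.149],
    [0.025,0.035,0,0,0,0.149],
    [0.025,0.035,0,0,0,0.149],
    [0.025,0.035,0,0,0,0.149],
    [0.025,0.035,0,0,0,0.149],
    [0.025,0.035,0,0,0,0.149],
    [0.025,0.035,0,0,0,0.149],
    [0.025,0.035,0,0,0,0.149],
    [0.025,0.035,0,0,0,0.149],
  ],
  claw=0.06,
)

```text
time: 2.5
position: [0.4452, -0.2689, 0.2317]
tcp_rot: [180.0, 0.0, 103.1]
wrist_force: [0.2, -0.9, 0.3]
opening: 0.702
gripper_force: 0.0
```

Request:
move_arm(
  rows=[
    [0.003,0.043,-0.008,0,0,0.149],
    [0.003,0.043,-0.008,0,0,0.149],
    [0.003,0.043,-0.008,0,0,0.149],
    [0.003,0.043,-0.008,0,0,0.149],
    [0.003,0.043,-0.008,0,0,0.149],
    [0.003,0.043,-0.008,0,0,0.149],
    [0.003,0.043,-0.008,0,0,0.149],
    [0.003,0.043,-0.008,0,0,0.149],
    [0.003,0.043,-0.008,0,0,0.149],
    [0.003,0.043,-0.008,0,0,0.149],
  ],
)

```text
time: 3.5
position: [0.4747, 0.1612, 0.1512]
tcp_rot: [-180.0, 0.0, -171.6]
wrist_force: [0.9, -0.2, -0.1]
opening: 0.703
gripper_force: 0.0
```

Request:
move_arm(
  rows=[
    [0,0,0,0,0,0],
    [0,0,0,0,0,0],
  ],
)

```text
time: 3.7
position: [0.4741, 0.1606, 0.1511]
tcp_rot: [180.0, -0.0, -171.8]
wrist_force: [-0.1, -1.1, -0.4]
opening: 0.696
gripper_force: 0.0
```

```bash
python3 - <<'E'
from h import *
C=cam("wrist");im=get_image("wrist")
m=masks_of("wrist","bar_longest")
for d in m[:3]:
    k=d["mask"];ys,xs=np.nonzero(k);print(d["confidence"],k.sum(),xs.min(),xs.max(),ys.min(),ys.max())
o=im.copy();o[m[0]["mask"]]=o[m[0]["mask"]]//2+[100,0,0]
h=proj(C,boxpts((.472,.159,.151),.212));
for u in h:cv2.circle(o,tuple(int(v) for v in np.clip(u,-999,2000)),4,(0,255,0),-1)
cv2.imwrite("pics/w1.png",o[...,::-1])
E
```

```text
0.87 12050 296 342 59 346
```

View pics/w1.png

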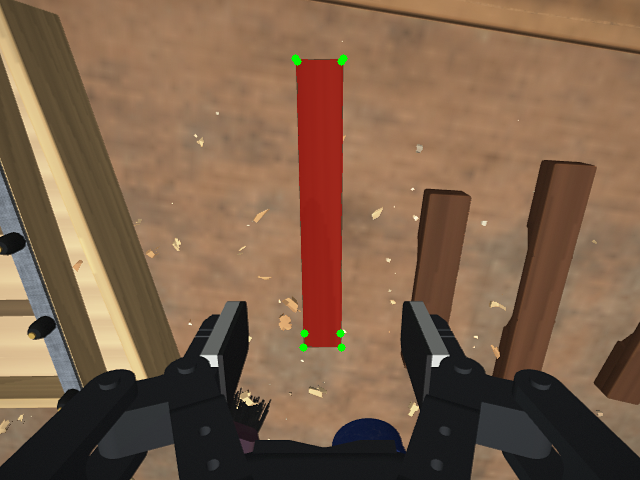

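Request:
move_arm(
  rows=[
    [-0.002,-0.0015,-0.03,0,0,0.006],
    [0,0,-0.03,0,0,0],
    [0,0,-0.03,0,0,0],
    [0,0,-0.025,0,0,0],
    [0,0,-0.015,0,0,0],
    [0,0,-0.01,0,0,0],
    [0,0,-0.006,0,0,0],
    [0,0,0,0,0,0],
  ],
)

```text
time: 4.6
position: [0.4726, 0.158, 0.0053]
tcp_rot: [-180.0, 0.0, -171.5]
wrist_force: [-0.2, 0.5, -0.5]
opening: 0.699
gripper_force: 0.0
```

Request:
move_arm(
  rows=[
    [0,0,0,0,0,0],
    [0,0,0,0,0,0],
    [0,0,0,0,0,0],
    [0,0,0,0,0,0],
    [0,0,0,0,0,0],
    [0,0,0,0,0,0],
  ],
  claw=0.0,
)

```text
time: 5.2
position: [0.4731, 0.1585, 0.0063]
tcp_rot: [-180.0, 0.1, -171.5]
wrist_force: [-0.9, -0.9, 5.1]
opening: 0.333
gripper_force: 59.6
```

Request:
move_arm(
  rows=[
    [0,0,0.01,0,0,0],
    [0,0,0.02,0,0,0],
    [0,0,0.03,0,0,0],
    [0,0,0.03,0,0,0],
    [0,0,0.03,0,0,0],
    [0,0,0.02,0,0,0],
  ],
)

```text
time: 5.8
position: [0.4728, 0.1587, 0.1479]
tcp_rot: [180.0, 0.1, -171.5]
wrist_force: [0.9, -0.3, -1.2]
opening: 0.328
gripper_force: 59.4
```

Request:
move_arm(
  rows=[
    [0.0134,-0.0231,0,0,0,-0.142],
    [0.0134,-0.0231,0,0,0,-0.142],
    [0.0134,-0.0231,0,0,0,-0.142],
    [0.0134,-0.0231,0,0,0,-0.142],
    [0.0134,-0.0231,0,0,0,-0.142],
    [0.0134,-0.0231,0,0,0,-0.142],
    [0.0134,-0.0231,0,0,0,-0.142],
    [0.0134,-0.0231,0,0,0,-0.142],
    [0.0134,-0.0231,0,0,0,-0.142],
    [0.0134,-0.0231,0,0,0,-0.142],
  ],
)

```text
time: 6.8
position: [0.6067, -0.0735, 0.1461]
tcp_rot: [180.0, -0.0, 106.8]
wrist_force: [0.3, 0.2, -1.5]
opening: 0.331
gripper_force: 59.4
```

Request:
move_arm(
  rows=[
    [0,0,-0.02,0,0,-0.142],
    [0,0,-0.02,0,0,0],
    [0,0,-0.01,0,0,0],
    [0,0,0,0,0,0],
    [0,0,0,0,0,0],
  ],
)

```text
time: 7.3
position: [0.6067, -0.0724, 0.096]
tcp_rot: [180.0, -0.0, 99.0]
wrist_force: [0.1, 0.4, -0.7]
opening: 0.332
gripper_force: 59.4
```

```bash
python3 - <<'E'
from h import *
s=read_state();print(s["position"],s["tcp_rot"])
C=cam("wrist");im=get_image("wrist")
x,y,a=.5149,-.08677,3.29836
o=im.copy()
X=np.repeat([-.124,-.062,0,.062,.124],2);Y=np.tile([-1,1],5)*(.04916-.0954*X)
P=np.c_[x+np.cos(a)*X-np.sin(a)*Y,y+np.sin(a)*X+np.cos(a)*Y,np.full(10,.06)]
for u in proj(C,P):cv2.circle(o,tuple(int(v) for v in np.clip(u,-999,2000)),3,(0,255,0),-1)
cv2.imwrite("pics/w2.png",o[...,::-1])
E
```

```text
[ 0.60671601 -0.07239785  0.09599857] [ 1.79955900e+02 -1.60806367e-02  9.90299990e+01]
```

View pics/w2.png

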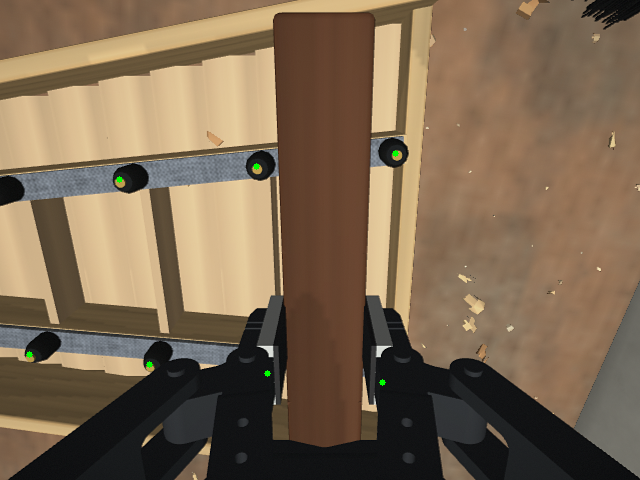

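Request:
move_arm(
  rows=[
    [0,0,-0.015,0,0,0],
    [0,0,-0.012,0,0,0],
    [0,0,-0.009,0,0,0],
    [0,0,-0.005,0,0,0],
    [0,0,-0.002,0,0,0],
    [0,0,0,0,0,0],
    [0,0,0,0,0,0],
  ],
)

```text
time: 8.05
position: [0.6068, -0.0727, 0.0526]
tcp_rot: [179.9, 0.0, 99.0]
wrist_force: [1.2, 0.3, -1.0]
opening: 0.331
gripper_force: 59.4
```

Request:
move_arm(
  rows=[
    [0,0,-0.001,0,0,0],
    [0,0,-0.001,0,0,0],
    [0,0,0,0,0,0],
  ],
)

```text
time: 8.35
position: [0.6069, -0.0728, 0.0514]
tcp_rot: [179.9, 0.0, 99.0]
wrist_force: [-2.5, -0.8, 5.8]
opening: 0.333
gripper_force: 60.1
```

Request:
move_arm(
  rows=[
    [0,0,0,0,0,0],
    [0,0,0,0,0,0],
    [0,0,0,0,0,0],
    [0,0,0,0,0,0],
  ],
  claw=0.044,
)

```text
time: 8.75
position: [0.6064, -0.0728, 0.0502]
tcp_rot: [180.0, 0.0, 99.0]
wrist_force: [-1.0, 0.2, 0.1]
opening: 0.517
gripper_force: 0.0
```

Request:
move_arm(
  rows=[
    [0,0,0.01,0,0,0],
    [0,0,0.02,0,0,0],
    [0,0,0.03,0,0,0],
    [0,0,0.03,0,0,0],
  ],
)

```text
time: 9.15
position: [0.6062, -0.0726, 0.1416]
tcp_rot: [-180.0, -0.0, 99.0]
wrist_force: [0.9, -0.6, 0.4]
opening: 0.517
gripper_force: 0.0
```

Request:
move_arm(
  rows=[
    [-0.0103,0.0407,0,0,0,0.1497],
    [-0.0103,0.0407,0,0,0,0.1497],
    [-0.0103,0.0407,0,0,0,0.1497],
    [-0.0103,0.0407,0,0,0,0.1497],
    [-0.0103,0.0407,0,0,0,0.1497],
    [-0.0103,0.0407,0,0,0,0.1497],
    [-0.0103,0.0407,0,0,0,0.1497],
    [-0.0103,0.0407,0,0,0,0.1497],
    [-0.0103,0.0407,0,0,0,0.1497],
    [-0.0103,0.0407,0,0,0,0.1497],
  ],
  claw=0.06,
)

```text
time: 10.15
position: [0.5032, 0.3356, 0.1412]
tcp_rot: [-180.0, 0.1, -174.9]
wrist_force: [-0.3, -0.3, 0.6]
opening: 0.702
gripper_force: 0.0
```

Request:
move_arm(
  rows=[
    [0,0,0,0,0,0],
    [0,0,0,0,0,0],
  ],
)

```text
time: 10.35
position: [0.5029, 0.3352, 0.1407]
tcp_rot: [180.0, 0.0, -175.2]
wrist_force: [0.4, -0.5, 0.6]
opening: 0.701
gripper_force: 0.0
```

```bash
python3 - <<'E'
from h import *
s=read_state();print(s["position"],s["tcp_rot"])
C=[cam("wrist")];im=get_image("wrist")
for n,p0 in dict(bar_second=(.5035,.3345,.085),bar_shortest=(.5135,.253,.072),bar_third=(.511,.442,-.122)).items():
    m=masks_of("wrist",n)
    for d in m[:1]:
        k=d["mask"];ys,xs=np.nonzero(k);print(n,d["confidence"],xs.min(),xs.max(),ys.min(),ys.max(),fitbar(C,[k],L[n],p0=p0))
get_image("top");k=masks_of("top","bar_longest")[0];print(k["confidence"],fitbar([cam("top")],[k["mask"]],.212,.045,p0=(.6068,-.0722,1.728)))
E
```

```text
[0.50290479 0.33517263 0.14067616] [ 1.79993506e+02  9.73837905e-03 -1.75162560e+02]
bar_second 0.76 298 345 80 343 (array([0.5028348 , 0.33424973, 0.0826751 ]), np.float64(0.028014875033616136))
bar_shortest 0.63 171 235 122 323 (array([0.51351652, 0.25258217, 0.0764699 ]), np.float64(0.13657255075366426))
bar_third 0.67 425 534 123 340 (array([ 0.51032819,  0.44241379, -0.11271278]), np.float64(0.22367707601164774))
0.56 (array([ 0.60641336, -0.07172882,  1.7320346 ]), np.float64(0.08472940365391245))
```

Request:
move_arm(
  rows=[
    [0,-0.001,-0.03,0,0,0],
    [0,0,-0.03,0,0,0],
    [0,0,-0.03,0,0,0],
    [0,0,-0.02,0,0,0],
    [0,0,-0.013,0,0,0],
    [0,0,-0.008,0,0,0],
    [0,0,-0.004,0,0,0],
    [0,0,0,0,0,0],
  ],
)

```text
time: 11.45
position: [0.5036, 0.3333, 0.0055]
tcp_rot: [180.0, 0.0, -175.2]
wrist_force: [0.1, -0.5, -0.4]
opening: 0.703
gripper_force: 0.0
```

Request:
move_arm(
  rows=[
    [0,0,0,0,0,0],
    [0,0,0,0,0,0],
    [0,0,0,0,0,0],
    [0,0,0,0,0,0],
    [0,0,0,0,0,0],
    [0,0,0,0,0,0],
  ],
  claw=0.0,
)

```text
time: 12.05
position: [0.504, 0.3337, 0.0064]
tcp_rot: [180.0, 0.1, -175.2]
wrist_force: [-0.6, -0.4, 5.6]
opening: 0.334
gripper_force: 60.3
```

Request:
move_arm(
  rows=[
    [0,0,0.01,0,0,0],
    [0,0,0.02,0,0,0],
    [0,0,0.03,0,0,0],
    [0,0,0.03,0,0,0],
    [0,0,0.03,0,0,0],
    [0,0,0.02,0,0,0],
  ],
)

```text
time: 12.65
position: [0.5039, 0.334, 0.1491]
tcp_rot: [179.9, 0.2, -175.2]
wrist_force: [-0.6, -1.2, -1.4]
opening: 0.331
gripper_force: 59.4
```

Request:
move_arm(
  rows=[
    [0.0042,-0.0417,0,0,0,-0.1497],
    [0.0042,-0.0417,0,0,0,-0.1497],
    [0.0042,-0.0417,0,0,0,-0.1497],
    [0.0042,-0.0417,0,0,0,-0.1497],
    [0.0042,-0.0417,0,0,0,-0.1497],
    [0.0042,-0.0417,0,0,0,-0.1497],
    [0.0042,-0.0417,0,0,0,-0.1497],
    [0.0042,-0.0417,0,0,0,-0.1497],
    [0.0042,-0.0417,0,0,0,-0.1497],
    [0.0042,-0.0417,0,0,0,-0.1497],
  ],
)

```text
time: 13.65
position: [0.5455, -0.0851, 0.1469]
tcp_rot: [179.9, 0.0, 98.7]
wrist_force: [0.6, -0.2, -1.8]
opening: 0.327
gripper_force: 59.5
```

Request:
move_arm(
  rows=[
    [0,0,0,0,0,0],
    [0,0,-0.02,0,0,0],
    [0,0,-0.02,0,0,0],
    [0,0,-0.01,0,0,0],
    [0,0,0,0,0,0],
  ],
)

```text
time: 14.15
position: [0.5445, -0.083, 0.0947]
tcp_rot: [-179.9, -0.1, 99.1]
wrist_force: [-0.4, -0.1, -1.5]
opening: 0.338
gripper_force: 59.5
```

Request:
move_arm(
  rows=[
    [0.001,0,-0.015,0,0,0],
    [0,0,-0.012,0,0,0],
    [0,0,-0.009,0,0,0],
    [0,0,-0.004,0,0,0],
    [0,0,-0.002,0,0,0],
    [0,0,-0.001,0,0,0],
    [0,0,-0.001,0,0,0],
    [0,0,0,0,0,0],
  ],
)

```text
time: 14.95
position: [0.5467, -0.0838, 0.0516]
tcp_rot: [180.0, 0.0, 99.0]
wrist_force: [-0.5, 0.0, -0.8]
opening: 0.33
gripper_force: 59.6
```

Request:
move_arm(
  rows=[
    [0,0,-0.001,0,0,0],
    [0,0,0,0,0,0],
  ],
)

```text
time: 15.15
position: [0.5467, -0.0838, 0.0514]
tcp_rot: [180.0, 0.0, 99.0]
wrist_force: [-2.6, 0.2, 6.9]
opening: 0.332
gripper_force: 60.4
```

Request:
move_arm(
  rows=[
    [0,0,0,0,0,0],
    [0,0,0,0,0,0],
    [0,0,0,0,0,0],
    [0,0,0,0,0,0],
  ],
  claw=0.044,
)

```text
time: 15.55
position: [0.5464, -0.0838, 0.0502]
tcp_rot: [-180.0, -0.0, 99.0]
wrist_force: [0.1, -0.4, -0.3]
opening: 0.516
gripper_force: 0.0
```

Request:
move_arm(
  rows=[
    [0,0,0.01,0,0,0],
    [0,0,0.02,0,0,0],
    [0,0,0.03,0,0,0],
    [0,0,0.03,0,0,0],
  ],
)

```text
time: 15.95
position: [0.5462, -0.0836, 0.1416]
tcp_rot: [-180.0, -0.0, 99.0]
wrist_force: [0.3, 0.1, 0.8]
opening: 0.517
gripper_force: 0.0
```

Request:
move_arm(
  rows=[
    [-0.0029,0.0438,0,0,0,0.108],
    [-0.0029,0.0438,0,0,0,0.108],
    [-0.0029,0.0438,0,0,0,0.108],
    [-0.0029,0.0438,0,0,0,0.108],
    [-0.0029,0.0438,0,0,0,0.108],
    [-0.0029,0.0438,0,0,0,0.108],
    [-0.0029,0.0438,0,0,0,0.108],
    [-0.0029,0.0438,0,0,0,0.108],
    [-0.0029,0.0438,0,0,0,0.108],
    [-0.0029,0.0438,0,0,0,0.108],
  ],
  claw=0.06,
)

```text
time: 16.95
position: [0.5173, 0.3558, 0.1411]
tcp_rot: [180.0, 0.0, 161.1]
wrist_force: [0.6, -0.2, -0.0]
opening: 0.699
gripper_force: 0.0
```

Request:
move_arm(
  rows=[
    [-0.0029,0.0438,0,0,0,0.108],
    [-0.0029,0.0438,0,0,0,0.108],
    [0,0,0,0,0,0],
    [0,0,0,0,0,0],
  ],
)

```text
time: 17.35
position: [0.5108, 0.4428, 0.1404]
tcp_rot: [180.0, -0.0, 173.3]
wrist_force: [0.7, -1.4, 0.6]
opening: 0.706
gripper_force: 0.0
```

```bash
python3 - <<'E'
from h import *
s=read_state();print(s["position"],s["tcp_rot"])
C=[cam("wrist")];im=get_image("wrist")
n="bar_third";d=masks_of("wrist",n)[0];print(d["confidence"],fitbar(C,[d["mask"]],L[n],p0=(.511,.442,-.122)))
get_image("top");k=masks_of("top","bar_second")[0];print(k["confidence"],fitbar([cam("top")],[k["mask"]],.19,.045,p0=(.5455,-.0822,1.728)))
E
```

```text
[0.51075857 0.44282549 0.14039959] [ 1.79997942e+02 -2.69465654e-02  1.73331799e+02]
0.95 (array([ 0.51027864,  0.44201914, -0.11755011]), np.float64(0.024135819993317924))
0.57 (array([ 0.54544158, -0.07971829,  1.72840638]), np.float64(0.09347168774051676))
```

Request:
move_arm(
  rows=[
    [-0.0005,-0.0005,-0.03,0,0,0],
    [0,0,-0.03,0,0,0],
    [0,0,-0.03,0,0,0],
    [0,0,-0.02,0,0,0],
    [0,0,-0.013,0,0,0],
    [0,0,-0.008,0,0,0],
    [0,0,-0.0035,0,0,0],
    [0,0,0,0,0,0],
  ],
)

```text
time: 18.35
position: [0.5114, 0.4417, 0.0063]
tcp_rot: [180.0, 0.0, 173.2]
wrist_force: [0.4, -0.8, 0.1]
opening: 0.701
gripper_force: 0.0
```

Request:
move_arm(
  rows=[
    [0,0,0,0,0,0],
    [0,0,0,0,0,0],
    [0,0,0,0,0,0],
    [0,0,0,0,0,0],
    [0,0,0,0,0,0],
    [0,0,0,0,0,0],
  ],
  claw=0.0,
)

```text
time: 18.95
position: [0.5116, 0.442, 0.0071]
tcp_rot: [179.9, 0.1, 173.2]
wrist_force: [-0.8, -1.4, 5.5]
opening: 0.334
gripper_force: 61.1
```

Request:
move_arm(
  rows=[
    [0,0,0.01,0,0,0],
    [0,0,0.02,0,0,0],
    [0,0,0.03,0,0,0],
    [0,0,0.03,0,0,0],
    [0,0,0.03,0,0,0],
    [0,0,0.02,0,0,0],
  ],
)

```text
time: 19.55
position: [0.5115, 0.4422, 0.1498]
tcp_rot: [179.8, 0.1, 173.3]
wrist_force: [-0.6, -0.0, -0.9]
opening: 0.332
gripper_force: 60.3
```

Request:
move_arm(
  rows=[
    [-0.0023,-0.0445,0,0,0,-0.108],
    [-0.0023,-0.0445,0,0,0,-0.108],
    [-0.0023,-0.0445,0,0,0,-0.108],
    [-0.0023,-0.0445,0,0,0,-0.108],
    [-0.0023,-0.0445,0,0,0,-0.108],
    [-0.0023,-0.0445,0,0,0,-0.108],
    [-0.0023,-0.0445,0,0,0,-0.108],
    [-0.0023,-0.0445,0,0,0,-0.108],
    [-0.0023,-0.0445,0,0,0,-0.108],
    [-0.0023,-0.0445,0,0,0,-0.108],
  ],
)

```text
time: 20.55
position: [0.488, -0.0051, 0.1472]
tcp_rot: [179.9, 0.1, 111.2]
wrist_force: [-1.1, 1.6, -1.2]
opening: 0.336
gripper_force: 60.3
```

Request:
move_arm(
  rows=[
    [-0.0023,-0.0445,0,0,0,-0.108],
    [-0.0023,-0.0445,0,0,0,-0.108],
    [0,0,0,0,0,0],
    [0,0,-0.02,0,0,0],
    [0,0,-0.02,0,0,0],
    [0,0,-0.01,0,0,0],
    [0,0,0,0,0,0],
  ],
)

```text
time: 21.25
position: [0.4828, -0.0919, 0.0953]
tcp_rot: [-179.9, -0.1, 99.1]
wrist_force: [0.2, -0.4, -0.4]
opening: 0.332
gripper_force: 60.3
```

Request:
move_arm(
  rows=[
    [0.001,0,-0.015,0,0,0],
    [0,0,-0.012,0,0,0],
    [0,0,-0.009,0,0,0],
    [0,0,-0.004,0,0,0],
    [0,0,-0.002,0,0,0],
    [0,0,-0.001,0,0,0],
    [0,0,-0.001,0,0,0],
    [0,0,0,0,0,0],
  ],
)

```text
time: 22.05
position: [0.4848, -0.0927, 0.0521]
tcp_rot: [180.0, 0.0, 99.0]
wrist_force: [-0.8, 0.5, -1.4]
opening: 0.33
gripper_force: 60.3
```

Request:
move_arm(
  rows=[
    [0,0,-0.001,0,0,0],
    [0,0,0,0,0,0],
  ],
)

```text
time: 22.25
position: [0.4848, -0.0927, 0.052]
tcp_rot: [180.0, 0.1, 99.0]
wrist_force: [-3.2, 1.0, 9.1]
opening: 0.331
gripper_force: 61.6
```

Request:
move_arm(
  rows=[
    [0,0,0,0,0,0],
    [0,0,0,0,0,0],
    [0,0,0,0,0,0],
    [0,0,0,0,0,0],
  ],
  claw=0.044,
)

```text
time: 22.65
position: [0.4845, -0.0927, 0.0507]
tcp_rot: [-180.0, 0.0, 99.0]
wrist_force: [-0.1, -0.6, -0.2]
opening: 0.513
gripper_force: 0.0
```

Request:
move_arm(
  rows=[
    [0,0,0.01,0,0,0],
    [0,0,0.02,0,0,0],
    [0,0,0.03,0,0,0],
    [0,0,0.03,0,0,0],
  ],
)

```text
time: 23.05
position: [0.4842, -0.0924, 0.1421]
tcp_rot: [-180.0, -0.0, 99.0]
wrist_force: [0.2, -1.0, 0.2]
opening: 0.515
gripper_force: 0.0
```

Request:
move_arm(
  rows=[
    [0.0029,0.0345,0,0,0,0.1489],
    [0.0029,0.0345,0,0,0,0.1489],
    [0.0029,0.0345,0,0,0,0.1489],
    [0.0029,0.0345,0,0,0,0.1489],
    [0.0029,0.0345,0,0,0,0.1489],
    [0.0029,0.0345,0,0,0,0.1489],
    [0.0029,0.0345,0,0,0,0.1489],
    [0.0029,0.0345,0,0,0,0.1489],
    [0.0029,0.0345,0,0,0,0.1489],
    [0.0029,0.0345,0,0,0,0.1489],
  ],
  claw=0.06,
)

```text
time: 24.05
position: [0.5137, 0.2535, 0.1415]
tcp_rot: [-180.0, 0.0, -175.4]
wrist_force: [0.6, -0.0, 0.5]
opening: 0.701
gripper_force: 0.0
```

Request:
move_arm(
  rows=[
    [0,0,0,0,0,0],
    [0,0,0,0,0,0],
  ],
)

```text
time: 24.25
position: [0.5132, 0.2528, 0.141]
tcp_rot: [-180.0, -0.0, -175.7]
wrist_force: [0.2, -0.1, 0.0]
opening: 0.705
gripper_force: 0.0
```

```bash
python3 - <<'E'
from h import *
s=read_state();print(s["position"],s["tcp_rot"])
C=[cam("wrist")];im=get_image("wrist")
n="bar_shortest";d=masks_of("wrist",n)[0];print(d["confidence"],fitbar(C,[d["mask"]],L[n],p0=(.5135,.2527,.075)))
E
```

```text
[0.51317572 0.25282934 0.14099742] [-1.79997105e+02 -1.74554262e-02 -1.75668420e+02]
0.83 (array([0.51310621, 0.25238049, 0.07641979]), np.float64(0.026051288732547282))
```

Request:
move_arm(
  rows=[
    [0,0,-0.03,0,0,0],
    [0,0,-0.03,0,0,0],
    [0,0,-0.03,0,0,0],
    [0,0,-0.02,0,0,0],
    [0,0,-0.013,0,0,0],
    [0,0,-0.008,0,0,0],
    [0,0,-0.004,0,0,0],
    [0,0,0,0,0,0],
  ],
)

```text
time: 25.15
position: [0.5138, 0.2522, 0.0061]
tcp_rot: [180.0, 0.0, -175.7]
wrist_force: [-0.4, -0.2, -0.2]
opening: 0.705
gripper_force: 0.0
```

Request:
move_arm(
  rows=[
    [0,0,0,0,0,0],
    [0,0,0,0,0,0],
    [0,0,0,0,0,0],
    [0,0,0,0,0,0],
    [0,0,0,0,0,0],
    [0,0,0,0,0,0],
  ],
  claw=0.0,
)

```text
time: 25.75
position: [0.5141, 0.2527, 0.0069]
tcp_rot: [180.0, 0.1, -175.7]
wrist_force: [-0.5, -0.1, 5.9]
opening: 0.332
gripper_force: 59.9
```

Request:
move_arm(
  rows=[
    [0,0,0.01,0,0,0],
    [0,0,0.02,0,0,0],
    [0,0,0.03,0,0,0],
    [0,0,0.03,0,0,0],
    [0,0,0.03,0,0,0],
    [0,0,0.02,0,0,0],
  ],
)

```text
time: 26.35
position: [0.5139, 0.2528, 0.1484]
tcp_rot: [180.0, 0.1, -175.7]
wrist_force: [0.2, 0.5, 0.0]
opening: 0.331
gripper_force: 59.3
```

Request:
move_arm(
  rows=[
    [-0.009,-0.0355,0,0,0,-0.1489],
    [-0.009,-0.0355,0,0,0,-0.1489],
    [-0.009,-0.0355,0,0,0,-0.1489],
    [-0.009,-0.0355,0,0,0,-0.1489],
    [-0.009,-0.0355,0,0,0,-0.1489],
    [-0.009,-0.0355,0,0,0,-0.1489],
    [-0.009,-0.0355,0,0,0,-0.1489],
    [-0.009,-0.0355,0,0,0,-0.1489],
    [-0.009,-0.0355,0,0,0,-0.1489],
    [-0.009,-0.0355,0,0,0,-0.1489],
  ],
)

```text
time: 27.35
position: [0.4229, -0.1039, 0.1464]
tcp_rot: [180.0, 0.0, 98.7]
wrist_force: [0.6, -0.5, -0.8]
opening: 0.333
gripper_force: 59.4
```

Request:
move_arm(
  rows=[
    [0,0,0,0,0,0],
    [0,0,-0.02,0,0,0],
    [0,0,-0.02,0,0,0],
    [0,0,-0.01,0,0,0],
    [0,0,0,0,0,0],
  ],
)

```text
time: 27.85
position: [0.4227, -0.1018, 0.095]
tcp_rot: [-179.9, -0.1, 99.1]
wrist_force: [0.2, -0.0, -0.3]
opening: 0.334
gripper_force: 59.4
```

Request:
move_arm(
  rows=[
    [0,0,-0.015,0,0,0],
    [0,0,-0.012,0,0,0],
    [0,0,-0.009,0,0,0],
    [0,0,-0.004,0,0,0],
    [0,0,-0.002,0,0,0],
    [0,0,-0.001,0,0,0],
    [0,0,-0.001,0,0,0],
    [0,0,0,0,0,0],
  ],
)

```text
time: 28.65
position: [0.4237, -0.1027, 0.052]
tcp_rot: [180.0, 0.0, 99.0]
wrist_force: [0.6, -0.2, -1.1]
opening: 0.334
gripper_force: 59.4
```

Request:
move_arm(
  rows=[
    [0,0,-0.0005,0,0,0],
    [0,0,0,0,0,0],
  ],
)

```text
time: 28.85
position: [0.4237, -0.1027, 0.0518]
tcp_rot: [180.0, 0.0, 99.0]
wrist_force: [-1.2, -0.4, 4.0]
opening: 0.332
gripper_force: 60.1
```

Request:
move_arm(
  rows=[
    [0,0,0,0,0,0],
    [0,0,0,0,0,0],
    [0,0,0,0,0,0],
    [0,0,0,0,0,0],
  ],
  claw=0.044,
)

```text
time: 29.25
position: [0.4235, -0.1027, 0.0513]
tcp_rot: [180.0, -0.0, 99.0]
wrist_force: [-0.2, 0.1, -0.2]
opening: 0.517
gripper_force: 0.0
```

Request:
move_arm(
  rows=[
    [0,0,0.01,0,0,0],
    [0,0,0.02,0,0,0],
    [0,0,0.03,0,0,0],
    [0,0,0.04,0,0,0],
    [0,0.03,0.04,0,0,0],
    [0,0.05,0.02,0,0,0],
    [0,0.05,0,0,0,0],
    [0,0.05,0,0,0,0],
    [0,0.05,0,0,0,0],
    [0,0.05,0,0,0,0],
  ],
)

```text
time: 30.25
position: [0.4232, 0.1755, 0.2109]
tcp_rot: [179.9, 0.0, 99.0]
wrist_force: [2.4, -0.1, -0.5]
opening: 0.512
gripper_force: 0.0
```

Request:
move_arm(
  rows=[
    [0,0,0,0,0,0],
    [0,0,0,0,0,0],
    [0,0,0,0,0,0],
  ],
)

```text
time: 30.55
position: [0.4234, 0.1726, 0.2099]
tcp_rot: [-180.0, 0.1, 98.9]
wrist_force: [-0.1, -0.9, 0.1]
opening: 0.512
gripper_force: 0.0
```

```bash
python3 - <<'E'
from h import *
im=get_image("top");get_image("scene")
x,y,a=.5149,-.08677,3.29836
for n,X in zip(L,(-.093,-.031,.031,.093)):
  for c in("top","scene"):
    k=masks_of(c,n)[:1]
    for d in k:
        p,e=fitbar([cam(c)],[d["mask"]],L[n],.045,p0=(x+np.cos(a)*X,y+np.sin(a)*X,1.728))
        v=p[:2]-[x,y];print(n,c,round(d["confidence"],2),np.round([np.cos(a)*v[0]+np.sin(a)*v[1]-X,-np.sin(a)*v[0]+np.cos(a)*v[1],p[2]-1.7276,e],4))
im2=get_image("scene")
cv2.imwrite("pics/f.png",np.vstack([cv2.resize(i,(560,300)) for i in(im[185:325,230:491],im2[180:275,250:427])])[...,::-1])
E
```

```text
bar_longest top 0.75 [-0.0001 -0.0019  0.0142  0.0853]
bar_longest scene 0.62 [-0.0016  0.0022  0.0222  0.2984]
bar_second top 0.7 [ 0.     -0.0011 -0.0143  0.1349]
bar_second scene 0.89 [-0.0032  0.0048  0.024   0.2286]
bar_third top 0.63 [ 0.0004 -0.0024  0.0014  0.0603]
bar_third scene 0.91 [-0.0032  0.0056  0.0218  0.2087]
bar_shortest top 0.84 [0.0003 0.0001 0.0018 0.0806]
bar_shortest scene 0.93 [-0.0036  0.0042  0.0096  0.1565]
```

View pics/f.png

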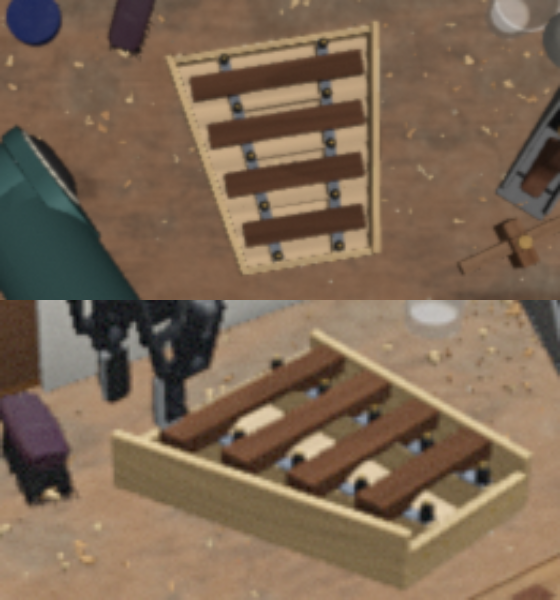

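The picture shows all four bars seated flat between their posts, longest at the wide end; tin, brush and gauge are untouched, and the gripper is clear.

```bash
python3 -c "from bench import *;print(job_done())"
```

```text
the job is handed in; nothing more can be done
None
```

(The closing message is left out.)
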